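# Open the lens bay of the red parts case

### The arm

A 6-joint arm with a two-finger parallel gripper is mounted at the origin on the work surface. World frame = base frame: x ahead of the robot, y to its left, z up, the work surface at z = 0. Lengths are in mm, angles in rad, forces in N, time in s.
With the tool pointing down it reaches from about 350 to 775 mm from the base axis. Payload 7.3 kg.
Tool frame: the origin (TCP) lies at the very end of the fingers, on their centre line; the grasp point (between the pads) lies 19 mm behind it; z points along the fingers, y is the line along which they close (so a half turn about z gives the same grasp; the last joint's range is limited). The gripper opens to 92 mm and grips with 3 to 60 N. Pads are 19 mm wide; open, the fingers measure 130 mm over their backs; the gripper's body (75 mm by 190 mm) begins 47 mm behind the grasp point.
Start: joints at [-1.472, 0.342, 1.524, -0, 1.275, -0.146], TCP at [127.262, -509.362, 226.741] pointing down, gripper open.
Joint ranges: [-2.53, 2.53], [-0.77, 2.02], [0.04, 2.7], [-1, 4.14], [0.28, 2.66], [-3.11, 3.11]. Speed limits (rad/s): [2.57, 2.57, 3.14, 3.14, 3.14, 3.14].

### API

Orientations are given as [roll, pitch, yaw] about the fixed x, y, z axes, in that order (R = Rz(yaw) Ry(pitch) Rx(roll)).
In Python, from plant import get_obs, vision, workorder gives the robot as it stands.
- The arm moves only by the shell command python3 -m pendant 'ROWS' [OPENING]. ROWS is a JSON object of lists of equal length, an entry for each row: "dp": the shift along the tool's x, y, z in m, a list of three; "rotation": the turn, a rotation vector about the tool's x, y, z in rad, a list of three. A call has 1 to 8 rows; each row is the pose to reach, as a shift and turn from the pose commanded when the call began, along the tool's axes at that moment; what a row does not reach only later rows make up. A row lasts 1/8 s, in which the tool goes at most 62.5 mm and 10.7 degrees, less where a joint would pass 70% of its speed; a pose out of reach is approached as far as the arm can. A call with a gripper value outside its range is refused whole. OPENING is the finger opening in m, from 0 to 0.0918, set as the call begins (- or left out, the last holds). The fingers move at their own pace and stop on an object; the grip force is fixed at half the most. Time passes only in rows, so rows that repeat a pose let the fingers close. It gives the time, the measured TCP pose, the force, the opening and the grip force at its end, in the units of the state.
- get_obs(): the state, without advancing time (a new reading comes with each control period).
- vision.capture(name): name is "scene" or "top"; returns a dict with "pixels" (480x640x3 uint8, red, green, blue), "vfov" (degrees; the focal length in pixels is half the picture's height over the tangent of half this angle, whatever the lens; pixels are square), "cx", "cy" (the principal point, pixels), "dist" ([k1, k2, p1, p2, k3] as OpenCV has them; the pictures are not rectified), "pose" (4x4, takes a point from camera to world coordinates). Camera axes: x right, y up, looking along -z (the intrinsics and any distortion apply to the point x, -y, -z); pixel columns grow to the right and rows downward; lengths in mm; the calibration is good to about 2 mm. A picture is of the moment at which its call begins. There is no depth.
- workorder.close_job(): hands the job in; it is judged then, once.
The state is a dict: "time": time; "joint_positions": joint angles; "dq": joint speeds; "tau": joint torques, N m; "tool_pos": TCP position; "tcp_rot": TCP orientation; "contact_force": force on the tool from outside, world axes, zero at the start; "moment": the same for the moment, N m; "grip_width": finger opening in mm; "finger_force": force on a finger pad.
Only numpy, scipy, OpenCV 4.12 (cv2) and the standard library are available. Lean on these libraries where they do the work, as an engineer would, in place of code of your own. Each camera call takes 0.05 s, during which the arm holds its last target. There are 200 camera calls.

### The job

Of the two flat parts cases on the lamp-repair bench, open the red one at its lens bay: slide its white door along the lower track, all the way to its stop, so that it lies behind (beneath) its grey neighbour, and let go. Leave the grey door shut where it is, and do not touch the blue case.

Things in the scene. Friction and masses are not known exactly. Their poses are not given: they have to be found in the camera images.
- white_door (a joint): White door (158 x 165 mm, 5 mm thick, 0.25 kg) of the red case: how far it is slid, in m. 0 = shut, 0.105 = at its stop beneath the grey door; it may start up to 35 mm open. It runs level on the lower of two tracks, along the case's long (340 mm) side, with a friction of about 2.5 N; it stays where left and has no catch.
- white_door_pull (a point): Point in the black pull fin near the white door's outer end. Fin: 14 (x) by 30 (y) by 32 mm tall, centred on this point in x and y, its top 102 mm above the bench, the point 92 mm, the door's face 70 mm. Axes of the red case: x across, y along the tracks, z up; the door opens towards -y. Clear in x to the 85 mm high walls 80 mm away; at full travel the fin ends 16 mm short of the grey door.
- grey_door_pull (a point): Point in the like black fin (14 x 30 x 32 mm) of the red case's grey door, on the upper track: the door's face is 82 mm above the bench, the point 104 mm, the fin's top 114 mm. The door starts shut, slides freely and must stay. Same axes as the red case.
- blue_case: Bystander: fixed blue case like the red one (180 mm in x, 340 mm in y, fins up to 114 mm high), with its own white and grey doors. Origin: centre of its underside; y along its tracks, z up. The cases are screwed to the bench side by side, in either order. A fog lamp, a screwdriver and a can (120 mm tall) stand beyond them, away from the robot.

How it is judged (in metres and radians):
At the end, for the whole second after the job is handed in: The red case's white door is slid to within 15 mm of its stop (joint above 0.09 of 0.105 m) and at rest, and the red case's grey door is within 12 mm of where it was (value of joint white_door above 0.09 m and velocity of joint white_door between -0.01 and 0.01 m/s and distance of grey_door_pull from where it was at the start of the episode below 0.012 m); the robot touches nothing.
It fails at once if the red case's grey door is slid by more than 12 mm (distance of grey_door_pull from where it was at the start of the episode above 0.012 m).
It fails at once if the robot pushes on the blue case or its doors (more than 2 N) (contact force between blue_case and the arm above 2 N or contact force between blue_case and the fingers above 2 N).
It also fails if it takes over 29 s, if anything falls off the work surface, if the arm or the gripper's body presses on something with over 40 N, if the wrist force passes 120 N, or if a joint passes its speed limit or range.

## Working session

There is one attempt and no reset: what is moved stays moved. The work goes in short steps, Python scripts to look and compute and a shell command to move; the robot and the scene stay as the last step left them, time stands still between calls to the robot, and variables do not carry over. Pictures are saved under pics/ and viewed, at most 10 in all, crops included, and the job is handed in when it is done.

```bash
mkdir -p pics; cat > h.py <<'E'
import numpy as np, cv2
from plant import get_obs, vision, workorder
def cap(n,fn=None):
    c=vision.capture(n)
    if fn: cv2.imwrite('pics/'+fn,c['pixels'][:,:,::-1])
    return c
def KD(c):
    f=240/np.tan(np.radians(c['vfov'])/2)
    return np.array([[f,0,c['cx']],[0,f,c['cy']],[0,0,1.]]),np.array(c['dist'],float)
def ray(c,uv,z):
    K,D=KD(c);p=cv2.undistortPoints(np.array(uv,float).reshape(-1,1,2),K,D).reshape(-1,2)
    d=np.c_[p[:,0],-p[:,1],-np.ones(len(p))]@c['pose'][:3,:3].T;o=c['pose'][:3,3]
    return o+d*((np.broadcast_to(z,len(p))-o[2])/d[:,2])[:,None]
def proj(c,P):
    K,D=KD(c);q=(np.array(P,float)-c['pose'][:3,3])@c['pose'][:3,:3]
    return cv2.projectPoints(q*[1,-1,-1],np.zeros(3),np.zeros(3),K,D)[0].reshape(-1,2)
E
python3 - <<'E'
from h import *
for n in('scene','top'):
    c=cap(n,n+'0.png');print(n,c['vfov'],c['cx'],c['cy'],c['dist'],np.round(c['pose'],3).tolist())
o=get_obs();print(o['tool_pos'],o['tcp_rot'],o['contact_force'],o['time'])
E
```

```text
scene 55.93912137277268 309.8758962678913 236.90048195810877 [-0.02482524  0.          0.          0.          0.        ] [[-0.355, -0.594, 0.722, 1219.154], [0.935, -0.213, 0.284, 268.323], [-0.015, 0.776, 0.631, 690.755], [0.0, 0.0, 0.0, 1.0]]
top 45.076193862570385 319.1780370359913 236.7268912222379 [-0.1315794  0.         0.         0.         0.       ] [[-0.014, 0.996, -0.092, 431.828], [-1.0, -0.013, 0.011, 14.65], [0.01, 0.092, 0.996, 1202.587], [0.0, 0.0, 0.0, 1.0]]
[ 127.226584   -508.97369358  226.10278948] [-3.14020309e+00 -2.27906680e-04  2.44775048e-01] [-0.46754046  0.94119785 -0.02346048] 0.1
```

View pics/top0.png

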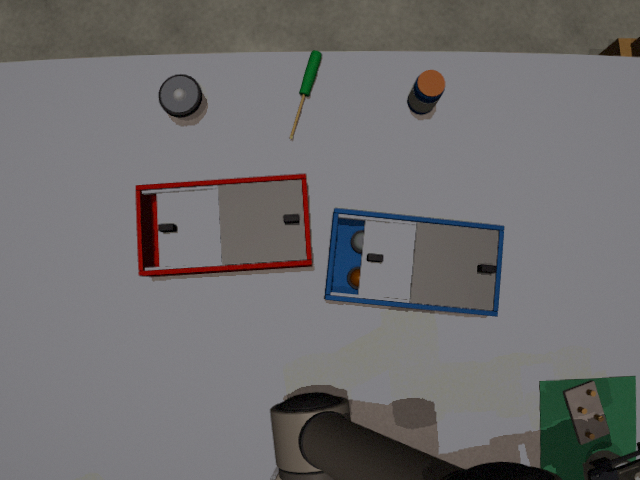

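View pics/scene0.png

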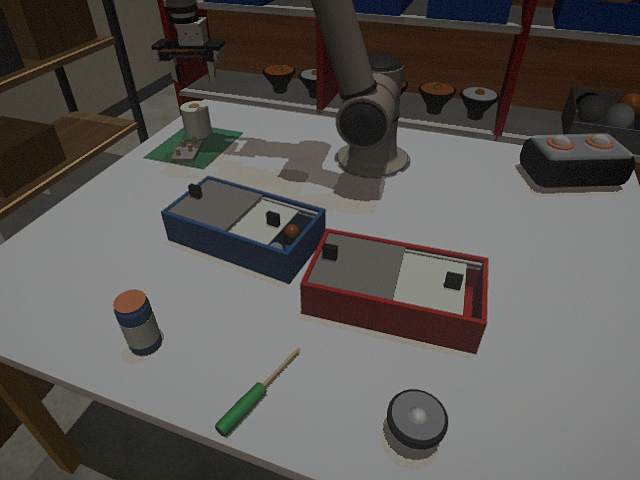

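The top view shows the red case on the left with outer corners near (137,186), (305,175), (312,265) and (140,274). Its white fin is at (167,228) and its grey fin at (291,219). The blue case is on the right. The white door is already partly open, and it opens towards image right.

```bash
cat > m.py <<'E'
from h import *
from scipy.optimize import least_squares
c=cap('top');s=cap('scene')
def blob(c,u,v,r=18):
    im=c['pixels'].astype(int).max(2);w=np.zeros(im.shape,np.uint8);w[v-r:v+r,u-r:u+r]=255
    m=((im<70)&(w>0)).astype(np.uint8)
    n,l,st,ce=cv2.connectedComponentsWithStats(m)
    k=1+np.argmin([np.hypot(ce[i][0]-u,ce[i][1]-v)+(st[i,4]<20)*99 for i in range(1,n)]);return ce[k],st[k]
im=c['pixels'].astype(int);R=((im[:,:,0]>70)&(im[:,:,1]<50)&(im[:,:,2]<50)).astype(np.uint8)
cn=max(cv2.findContours(R,0,2)[0],key=cv2.contourArea)
q=cv2.approxPolyDP(cv2.convexHull(cn),8,True).reshape(-1,2);print('corners',q.tolist())
C=ray(c,q,85);print(np.round(C,1).tolist())
b=cv2.minAreaRect(ray(c,cv2.convexHull(cn).reshape(-1,2),85)[:,:2].astype(np.float32));print(b)
e=cv2.boxPoints(b);d=max([e[1]-e[0],e[2]-e[1]],key=np.linalg.norm);d=d/np.linalg.norm(d);d=d*np.sign(d[1]);
print('case +y dir',d,'yaw',np.degrees(np.arctan2(-d[0],d[1])))
X=np.array([d[1],-d[0],0]);Y=np.array([d[0],d[1],0])
for nm,t,sc,z in(('white',(167,228),(454,281),102),('grey',(291,219),(330,252),114)):
    (tc,ts),(s_,ss)=blob(c,*t),blob(s,*sc);print(nm,tc,ts.tolist(),s_,ss.tolist())
    def P(p,zc):  # centroid of silhouette of fin box
        B=np.array([[x,y,zz] for x in(-7,7) for y in(-15,15) for zz in(z-32,z)])
        return np.array([p[0],p[1],0])+B[:,:1]*X+B[:,1:2]*Y+B[:,2:]*[0,0,1]
    def cen(cc,p):
        h=cv2.convexHull((proj(cc,P(p,z))).astype(np.float32));m=cv2.moments(h);return np.array([m['m10'],m['m01']])/m['m00']
    p0=ray(c,[tc],z-10)[0,:2]
    for lab,f in(('top',lambda p:cen(c,p)-tc),('scene',lambda p:cen(s,p)-s_),('both',lambda p:np.r_[cen(c,p)-tc,cen(s,p)-s_])):
        r=least_squares(f,p0,diff_step=1e-4);print(' ',lab,r.x.round(1),r.fun.round(2),'in case xy',(r.x-b[0])@np.c_[X[:2],Y[:2]])
E
python3 m.py
```

```text
corners [[305, 175], [311, 264], [139, 274], [137, 185]]
[[656.6, 28.3, 85.0], [481.8, 18.7, 85.0], [466.1, 354.5, 85.0], [642.0, 361.4, 85.0]]
((561.7254028320312, 190.88327026367188), (178.91831970214844, 338.82904052734375), 3.0971527099609375)
case +y dir [-0.05402913  0.9985394 ] yaw 3.0971491
white [167.36551724 227.75172414] [159, 224, 18, 9, 145] [453.05597015 280.65298507] [443, 272, 20, 18, 268]
  top [555.8 298.5] [-0. -0.] in case xy [ -0.11229704 107.73377254]
  scene [558.1 296.7] [-0. -0.] in case xy [  2.11105499 105.90526099]
  both [556.5 297.6] [ 0.46 -0.38  0.54 -0.46] in case xy [  0.56942869 106.79419045]
grey [291.28488372 218.97093023] [283, 214, 17, 11, 172] [329.3509434  251.61509434] [321, 242, 17, 20, 265]
  top [568.2  55.3] [ 0. -0.] in case xy [  -0.83219981 -135.72615708]
  scene [571.   54.7] [ 0. -0.] in case xy [   1.94622705 -136.52494732]
  both [569.1  54.8] [ 0.24 -0.47  0.4  -0.57] in case xy [ 4.12407724e-02 -1.36237295e+02]
```

```bash
python3 -m pendant '{"dp":[[0.049,-0.0345,-0.003],[0.098,-0.069,-0.006],[0.147,-0.1035,-0.009],[0.196,-0.138,-0.012],[0.245,-0.1725,-0.015],[0.294,-0.207,-0.018],[0.343,-0.2415,-0.021],[0.392,-0.276,-0.024]],"rotation":[[0,0,-0.09],[0,0,-0.18],[0,0,-0.27],[0,0,-0.36],[0,0,-0.45],[0,0,-0.54],[0,0,-0.63],[0,0,-0.72]]}' 0
cat > g.py <<'E'
import sys
from h import *
from scipy.spatial.transform import Rotation as Ro
o=get_obs();R=Ro.from_euler('xyz',o['tcp_rot'])
t=np.array([float(a) for a in sys.argv[1:4]])
G=Ro.from_euler('xyz',[np.pi,0,0.054+np.pi/2])
print(o['time'],o['tool_pos'].round(1) if hasattr(o['tool_pos'],'round') else o['tool_pos'],o['tcp_rot'],o['contact_force'],o['grip_width'])
print('dp',R.inv().apply(t-o['tool_pos']).round(1),'rot',(R.inv()*G).as_rotvec().round(4))
E
python3 g.py 553.8 336 200
```

```text
time: 1.2
tool_pos: [441.7, -144.9, 250.9]
tcp_rot: [3.141, 0.0, 0.968]
contact_force: [0.5, -0.7, 0.8]
grip_width: 16.6
finger_force: 0.0
1.2 [ 441.7 -144.9  250.9] [3.14110424e+00 2.11784313e-04 9.67801862e-01] [ 0.49768896 -0.67362896  0.8314975 ] 16.614215078238082
dp [ 459.7 -180.4   50.7] rot [ 4.00e-04  4.00e-04 -6.57e-01]
```

```bash
python3 -m pendant '{"dp":[[0.0575,-0.0225,0.006],[0.115,-0.045,0.012],[0.1725,-0.0675,0.018],[0.23,-0.09,0.024],[0.2875,-0.1125,0.03],[0.345,-0.135,0.036],[0.4025,-0.1575,0.042],[0.46,-0.18,0.048]],"rotation":[[0,0,-0.082],[0,0,-0.164],[0,0,-0.246],[0,0,-0.328],[0,0,-0.41],[0,0,-0.492],[0,0,-0.574],[0,0,-0.657]]}'
python3 g.py 553.9 336 88
```

```text
time: 2.2
tool_pos: [554.9, 336.0, 202.2]
tcp_rot: [-3.141, 0.0, 1.625]
contact_force: [-0.5, -1.2, 0.7]
grip_width: 0.1
finger_force: 0.0
2.2 [554.9 336.  202.2] [-3.14146542e+00  3.72068837e-04  1.62464412e+00] [-0.54865592 -1.24134396  0.71864231] 0.09044356979108563
dp [ 1.000e-01 -1.000e+00  1.142e+02] rot [-0.0001  0.0004 -0.0002]
```

```bash
python3 -m pendant '{"dp":[[0,-0.001,0.04],[0,-0.001,0.075],[0,-0.001,0.1],[0,-0.001,0.114],[0,-0.001,0.114]],"rotation":[[0,0,0],[0,0,0],[0,0,0],[0,0,0],[0,0,0]]}'
python3 - <<'E'
from h import *
c=cap('scene');cv2.imwrite('pics/s1.png',cv2.resize(c['pixels'][200:360,280:520,::-1],None,fx=3,fy=3))
E
```

```text
time: 2.82
tool_pos: [553.4, 333.7, 87.9]
tcp_rot: [-3.14, 0.001, 1.622]
contact_force: [0.8, 0.7, 0.5]
grip_width: 0.6
finger_force: 0.0
```

View pics/s1.png

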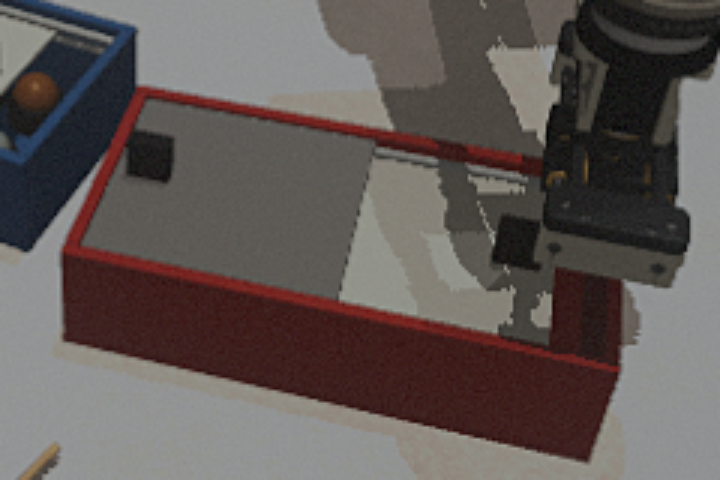

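The crop shows the gripper behind (+y of) the white fin, which is at (517,240) in the crop. The grey fin is undisturbed at (150,155). Next I push towards −y.

```bash
python3 -m pendant '{"dp":[[-0.008,0,0.002],[-0.016,0,0.002],[-0.026,0,0.002],[-0.037,0,0.002],[-0.048,0,0.002],[-0.059,0,0.002],[-0.068,0,0.002],[-0.074,0,0.002]],"rotation":[[0,0,0],[0,0,0],[0,0,0],[0,0,0],[0,0,0],[0,0,0],[0,0,0],[0,0,0]]}'
python3 -m pendant '{"dp":[[-0.003,0,0],[-0.006,0,0],[-0.008,0,0],[-0.008,0,0]],"rotation":[[0,0,0],[0,0,0],[0,0,0],[0,0,0]]}'
python3 - <<'E'
from h import *
c=cap('scene');cv2.imwrite('pics/s2.png',cv2.resize(c['pixels'][200:360,280:520,::-1],None,fx=3,fy=3))
E
```

```text
time: 3.88
tool_pos: [557.6, 259.4, 86.6]
tcp_rot: [-3.141, 0.0, 1.621]
contact_force: [0.1, 2.5, 1.0]
grip_width: 0.4
finger_force: 1.3
time: 4.38
tool_pos: [557.7, 251.8, 86.5]
tcp_rot: [-3.141, 0.001, 1.622]
contact_force: [1.2, 1.0, 1.3]
grip_width: 0.3
finger_force: 0.6
```

View pics/s2.png

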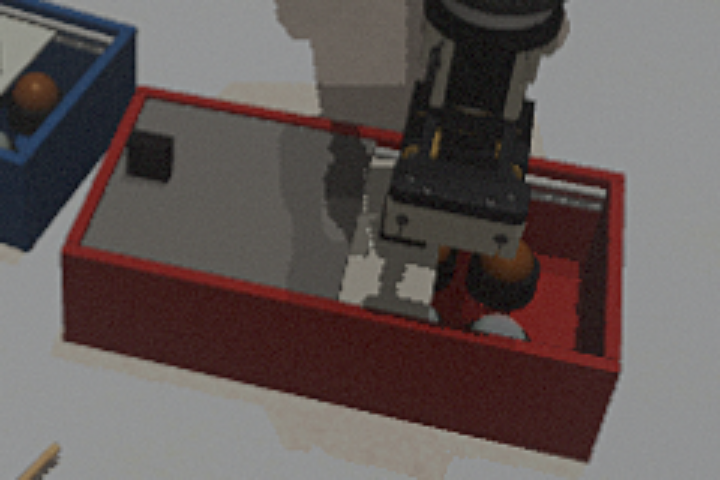

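The white door is now mostly beneath the grey one, with its outer edge near crop (435,290), and the grey fin hasn't moved. I continue in small steps and watch the force.

```bash
for i in 1; do python3 -m pendant '{"dp":[[-0.001,0,0],[-0.002,0,0],[-0.003,0,0],[-0.003,0,0]],"rotation":[[0,0,0],[0,0,0],[0,0,0],[0,0,0]]}'; done
python3 -m pendant '{"dp":[[-0.001,0,0],[-0.002,0,0],[-0.002,0,0]],"rotation":[[0,0,0],[0,0,0],[0,0,0]]}'
```

```text
time: 4.92
tool_pos: [557.7, 248.9, 86.4]
tcp_rot: [-3.141, 0.0, 1.622]
contact_force: [0.6, 1.8, -1.0]
grip_width: 0.5
finger_force: 1.0
time: 5.3
tool_pos: [557.9, 247.3, 86.5]
tcp_rot: [-3.141, -0.0, 1.622]
contact_force: [-1.8, 4.3, -1.9]
grip_width: 0.5
finger_force: 2.0
```

```bash
python3 -m pendant '{"dp":[[-0.001,0,0],[-0.002,0,0],[-0.002,0,0]],"rotation":[[0,0,0],[0,0,0],[0,0,0]]}'
```

```text
time: 5.68
tool_pos: [557.9, 247.2, 86.5]
tcp_rot: [-3.142, -0.003, 1.622]
contact_force: [-2.5, 11.5, -2.4]
grip_width: 0.3
finger_force: 5.7
```

```bash
python3 -m pendant '{"dp":[[-0.001,0,0],[-0.002,0,0],[-0.002,0,0]],"rotation":[[0,0,0],[0,0,0],[0,0,0]]}'
```

```text
time: 6.05
tool_pos: [557.9, 247.1, 86.6]
tcp_rot: [3.141, -0.006, 1.622]
contact_force: [-1.0, 18.1, -4.7]
grip_width: 0.5
finger_force: 9.3
```

The force rises with no further travel, so the door is at its stop. I back off and go up.

```bash
python3 -m pendant '{"dp":[[0.006,0,0],[0.015,0,0],[0.02,0,0],[0.02,0,-0.03],[0.02,0,-0.08],[0.02,0,-0.13],[0.02,0,-0.16],[0.02,0,-0.16]],"rotation":[[0,0,0],[0,0,0],[0,0,0],[0,0,0],[0,0,0],[0,0,0],[0,0,0],[0,0,0]]}'
python3 - <<'E'
from h import *
c=cap('scene');cv2.imwrite('pics/s3.png',cv2.resize(c['pixels'][200:360,280:520,::-1],None,fx=3,fy=3))
print(get_obs()['contact_force'])
E
```

```text
time: 7.05
tool_pos: [558.6, 263.2, 249.6]
tcp_rot: [3.136, -0.001, 1.622]
contact_force: [0.0, 0.2, 0.9]
grip_width: 0.1
finger_force: 0.0
[-0.01433762  0.19642925 -1.09374307]
```

View pics/s3.png

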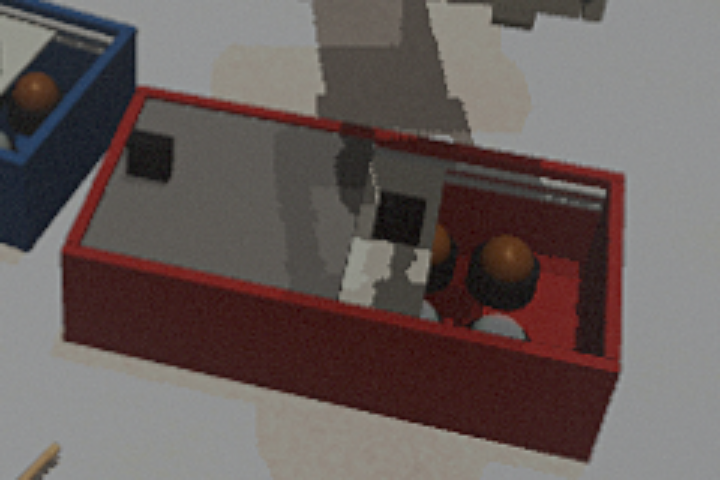

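The white door is at its stop: its fin is near crop (400,218), just short of the grey door's edge. The grey fin is still at (150,155) and the gripper is clear.

```bash
python3 -c "
from plant import workorder
print(workorder.close_job())"
```

```text
the job is handed in; nothing more can be done
None
```

I slid the red case's white door to its stop beneath the grey door and let go; in the last picture the grey door had not moved. The blue case was not touched, and I handed the job in at about 7 s, but no verdict was returned.

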